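Lock the instrument box

TASK

Lock the grey instrument box: fold its open hasp down flat over the lock, take the U-shaped steel shackle out of its wooden stand, and push it through the hasp's slot into the lock until the hidden pawl clicks and it stays down by itself when you let go. The lock is easily damaged, so feel for the click and the stop behind it and never load the lock with more than about 4.5 kg (45 N). Leave the other things on the bench where they are.

Things in the scene. Friction and masses are not known exactly. Their poses are not given: they have to be found in the camera images.
- strongbox: Grey steel instrument box, closed and fixed to the bench, 160 (x) by 220 (y) by 64 mm high, origin at the centre of its underside, z up. The brass lock body is bolted to the middle of its -x face, the lock's flat top level with the box's top.
- lock_mouth (a point): Centre of the lock's flat top face (64 mm above the bench), midway between its two round vertical bores; axes as the box's. The bores are 10.5 mm wide with 2 mm countersinks, at y = +20 and -20 mm from here. From 14 mm depth on the legs meet an ejector spring (4 N at first, 7 N fully down) that throws an unlatched shackle back up to 14 mm depth or less.
- lock: The brass lock body, 38 (x) by 78 (y) by 64 mm high, origin at the centre of its underside, axes as the box's. Hidden pawls in it catch grooves in the legs, at a different depth each time: the click comes with the legs 25 to 40 mm deep, after the push has risen to about 10 to 18 N; 3 mm further is a solid stop. A slow push that builds to 20 to 25 N at the stop has surely clicked.
- hasp (a joint): Angle of the hasp leaf in rad: 0 = folded down flat on the lock, growing as it is swung up and back towards +x of the box (starts between 0.5 and 1.0). It stays where it is left: its hinge is stiff by about 0.06 N m.
- hasp_hinge (a point): Middle of the hasp's hinge line on the lid, 64.5 mm above the bench, running along the box's y, 40 mm to +x of lock_mouth; axes as the box's. The leaf is a steel plate 4 mm thick, 72 mm wide, reaching 68 mm from the hinge. A slot for both legs, 20 by 56 mm, lies 30 to 50 mm from the hinge; the rest is solid. Closed, its upper face is 4.5 mm above lock_mouth.
- shackle_grip (a point): Centre of the straight top bar of the loose steel U-shaped shackle: bar 10 mm thick (x), 50 mm long (y), 12 mm high (z). Two round 9 mm legs stand down from it at y = +20 and -20 mm; their pointed tips (4 mm taper) are 74 mm below this point. Same when turned half round. About 130 g. Starts upright in the stand, this point 80 mm above the bench.
- stand_top (a point): Centre of the top face of the small wooden stand, fixed to the bench, 36 (x) by 76 (y) by 40 mm high, z up; two square 12 mm holes 34 mm deep at y = +20 and -20 mm in which the shackle's legs stand loosely.
- spool: Bystander: solder spool standing upright, 60 mm wide, 40 mm high, origin at the centre of its underside. Leave it alone.
- flux_jar: Bystander: closed small jar, 52 mm wide, 55 mm high, origin at the centre of its underside. Leave it alone.
- meter: Bystander: small black hand meter lying on its back, 85 (x) by 60 (y) by 28 mm, its dial rising 6 mm more; origin at the centre of its underside. Leave it alone.
There are look-alikes about, which are no part of the job. Of the things shaped like the part that bears shackle_grip, the bare steel one is meant.

How it is judged:
On the way, in this order (a step that is already met when the one before it is completed fails the run):
1. the hasp is folded down flat on the lock (value of joint hasp below 0.08 rad), for 0.2 s.
2. both shackle legs are through the slot and at least 8 mm into the bores (value of joint hasp below 0.12 rad and horizontal distance between shackle_grip and lock_mouth below 0.008 m and angle between the y axis of shackle_grip and the y axis of lock_mouth, either way round below 0.2 rad and z of shackle_grip in the frame of lock_mouth below 0.066 m), for 0.05 s.
At the end, for the whole second after the job is handed in: The hasp lies flat on the lock (within 0.12 rad), and the shackle stands upright (within 0.2 rad) over the lock (within 8 mm) through the hasp's slot, latched: its legs stay at least 21 mm deep in the bores with nothing holding it, where an unlatched one is thrown back up to 14 mm or less (value of joint hasp below 0.12 rad and horizontal distance between shackle_grip and lock_mouth below 0.008 m and angle between the y axis of shackle_grip and the y axis of lock_mouth, either way round below 0.2 rad and angle between shackle_grip's own z axis and vertical below 0.2 rad and z of shackle_grip in the frame of lock_mouth below 0.053 m); the robot touches nothing.
It fails at once if more than 45 N on the lock (contact force between lock and anything else above 45 N).
It fails at once if the solder spool is moved by more than 20 mm (distance of spool from where it was at the start of the episode above 0.02 m).
It fails at once if the jar is moved by more than 20 mm (distance of flux_jar from where it was at the start of the episode above 0.02 m).
It fails at once if the meter is moved by more than 20 mm (distance of meter from where it was at the start of the episode above 0.02 m).
It also fails if it takes over 58 s, if anything falls off the work surface, if the arm or the gripper's body presses on something with over 40 N, if the wrist force passes 120 N, or if a joint passes its speed limit or range.

ROBOT

A 7-joint arm with a two-finger parallel gripper is mounted at the origin on the work surface. World frame = base frame: x ahead of the robot, y to its left, z up, the work surface at z = 0. Lengths are in m, angles in rad, forces in N, time in s.
With the tool pointing down it reaches from about 0.4 to 0.85 m from the base axis. Payload 4.5 kg.
Tool frame: the origin (TCP) lies midway between the tips of the shut fingers; the grasp point (between the pads) lies manip.hold_point_z behind it (manip.hold_point_z is the distance from the TCP to the grasp point, in m); x points along the fingers, y is the direction in which the jaws open and shut, and the axes are right-handed (so a half turn about x gives the same grasp; the last joint's range is limited). The gripper opens to 85 mm and grips with 20 to 120 N. Pads are 22 mm wide; open, the fingers measure 114 mm over their backs; the gripper's body (76 mm by 85 mm) begins 54 mm behind the grasp point. The pads swing forward as they close: fully open they stand 13 mm farther back than shut.
Start: joints at [1.297, 0.689, -0.195, 1.565, 0.157, 0.902, -0.215], TCP at [0.189, -0.596, 0.231] pointing down, gripper open.
Joint ranges: [-3.01, 3.01], [-0.46, 2.08], [-1.47, 1.51], [0.13, 2.56], [-1, 4.14], [0.04, 2.09], [-2.66, 2.66]. Speed limits (rad/s): [2.57, 2.57, 3.14, 3.14, 3.14, 3.14, 3.14].

INTERFACE

Orientations are given as a 3x3 rotation matrix whose columns are the frame's x, y, z axes.
In Python, from rig import manip, imaging gives the robot as it stands. The module is installed in compiled form; this text tells all that it offers.
- The arm moves only by the tool arm_command, never from a script. Its arguments are lists of equal length, an entry for each row: "delta_pos": the shift along the tool's x, y, z in m, a list of three; "twist": the turn about the tool's x in degrees; "grip": the finger opening in m, from 0 to 0.0854. In form: {"delta_pos": [[x, y, z], ...], "twist": [twist, ...], "grip": [grip, ...]}. A call has 1 to 12 rows; each row is the pose to reach, as a shift and turn from the pose commanded when the call began, along the tool's axes at that moment; what a row does not reach only later rows make up. A row lasts 1/8 s, in which the tool goes at most 62.5 mm and 10.7 degrees, less where a joint would pass 70% of its speed; a pose out of reach is approached as far as the arm can. A call with a gripper value outside its range is refused whole. The fingers move at their own pace and stop on an object; "squeeze" is the grip in N (left out, the last holds). Time passes only in rows, so rows that repeat a pose let the fingers close. It gives the time, the measured TCP pose, the force and the opening at its end, in the units of the state.
- manip.get_state(): the state, without advancing time (a new reading comes with each control period).
- imaging.snapshot(name): name is "side" or "top" or "wrist"; returns (picture, depth): 480x640x3 uint8, blue, green, red; 480x640 float32, m along the optical axis (not along the pixel's ray), 0 where there is no reading.
- imaging.camera_params(name): a dict with "camera_matrix" (3x3 intrinsics, pixels), "R" (3x3) and "t" (3): a world point X has camera coordinates R X + t. Camera axes: x right, y down, z forward; pixel columns grow to the right and rows downward; lengths in m; the calibration is good to about 2 mm. A picture is of the moment at which its call begins: read the wrist's pose just before it. camera_params takes no time and is no camera call; for the wrist camera it gives the pose at the moment of the call.
- manip.close_job(): hands the job in, once; it reports no verdict.
The state is a dict: "clock": time; "joints": joint angles; "joint_velocities": joint speeds; "joint_efforts": joint torques, N m; "eef_pos": TCP position; "tool_rot": TCP orientation; "contact_force": force on the tool from outside, world axes, zero at the start; "wrist_torque": the same for the moment, N m; "gripper_width": opening from 0.0 (shut) to 1.0 (fully open).
Only numpy, scipy, OpenCV 4.12 (cv2) and the standard library are available. Lean on these libraries where they do the work, as an engineer would, in place of code of your own. Each camera call takes 0.05 s, during which the arm holds its last target.

## Working session

There is one attempt and no reset: what is moved stays moved. The work goes in short steps, Python scripts to look and compute and a tool call to move; the robot and the scene stay as the last step left them, time stands still between calls to the robot, and variables do not carry over. Pictures are saved under pics/ and viewed, and the job is handed in when it is done.

Besides the shell and the picture viewer there is one more tool, called after "Request:" as name([rows], argument=value, ...), one row to a line, values as JSON. arm_command: Moves the arm, as the interface text tells. Its arguments: {"type":"object","properties":{"delta_pos":{"type":"array","items":{"type":"array","items":{"type":"number"}}},"twist":{"type":"array","items":{"type":"number"}},"grip":{"type":"array","items":{"type":"number"}},"squeeze":{"type":"number"}},"required":["delta_pos","twist","grip"]}

```bash
mkdir -p pics; python3 - <<'E'
from rig import manip, imaging
import cv2,numpy as np
s=manip.get_state()
for k,v in s.items(): print(k,np.round(v,4).tolist())
print(manip.hold_point_z)
for n in ["side","top"]:
    p,d=imaging.snapshot(n); cv2.imwrite(f"pics/{n}0.png",p); np.save(f"{n}0.npy",d)
    c=imaging.camera_params(n); print(n,{k:np.round(v,4).tolist() for k,v in c.items()})
E
```

```text
clock 0.0
joints [1.2968, 0.69, -0.1945, 1.5664, 0.1573, 0.9025, -0.2151]
joint_velocities [0.0002, 0.0007, 0.0008, -0.0005, -0.0006, 0.0002, 0.0005]
joint_efforts [-0.0004, -53.9611, -1.2671, -15.8548, 0.009, 0.0094, -0.0]
eef_pos [0.1891, -0.595, 0.2305]
tool_rot [[-0.0007, 0.3031, -0.953], [0.0017, -0.953, -0.3031], [-1.0, -0.0019, 0.0001]]
contact_force [-0.0627, 0.2109, -0.2286]
wrist_torque [-0.0299, 0.0107, -0.0221]
gripper_width 1.0011
0.0187
side {'camera_matrix': [[603.3397, 0.0, 322.9152], [0.0, 603.3397, 238.6611], [0.0, 0.0, 1.0]], 'R': [[-0.9493, -0.314, -0.0124], [-0.182, 0.5815, -0.7929], [0.2562, -0.7505, -0.6092]], 't': [0.5446, 0.1453, 1.2114]}
top {'camera_matrix': [[536.2385, 0.0, 318.718], [0.0, 536.2385, 230.682], [0.0, 0.0, 1.0]], 'R': [[-0.005, -0.9999, -0.0137], [-0.9905, 0.0068, -0.1374], [0.1375, 0.0129, -0.9904]], 't': [0.0308, 0.5376, 1.2496]}
```

View pics/side0.png

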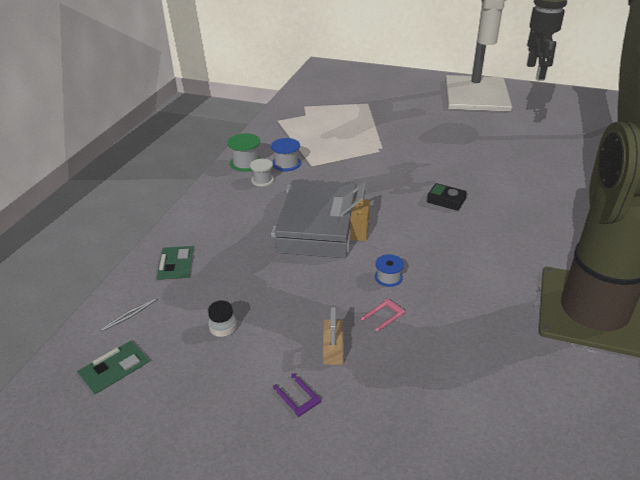

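View pics/top0.png

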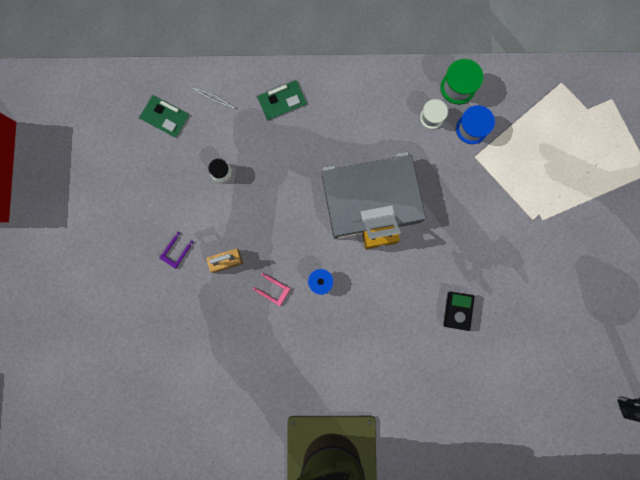

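The bare steel shackle stands in the wooden stand (side 333,325; top 224,260). The look-alikes are the pink U (side 384,314; top 273,289) and the purple U (side 297,395; top 177,250), both lying flat. I choose the steel one and will check it in close crops.

```bash
python3 - <<'E'
import cv2,numpy as np
t=cv2.imread("pics/top0.png")
a=cv2.resize(t[240:280,190:260],None,fx=8,fy=8,interpolation=cv2.INTER_CUBIC)
b=cv2.resize(t[140:260,310:440],None,fx=5,fy=5,interpolation=cv2.INTER_CUBIC)
s=cv2.imread("pics/side0.png")
c=cv2.resize(s[295:375,300:360],None,fx=6,fy=6,interpolation=cv2.INTER_CUBIC)
cv2.imwrite("pics/cA.png",a);cv2.imwrite("pics/cB.png",b);
e=cv2.resize(s[170:265,260:385],None,fx=6,fy=6,interpolation=cv2.INTER_CUBIC)
cv2.imwrite("pics/cC.png",c);cv2.imwrite("pics/cE.png",e)
E
```

```text
(no output)
```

View pics/cA.png

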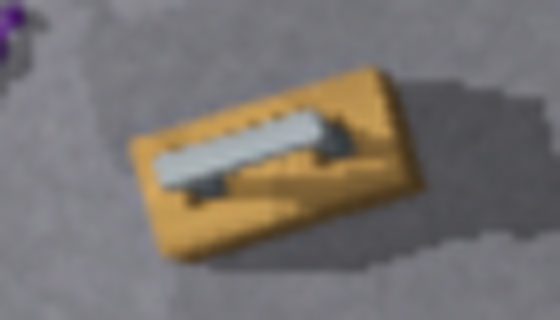

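View pics/cB.png

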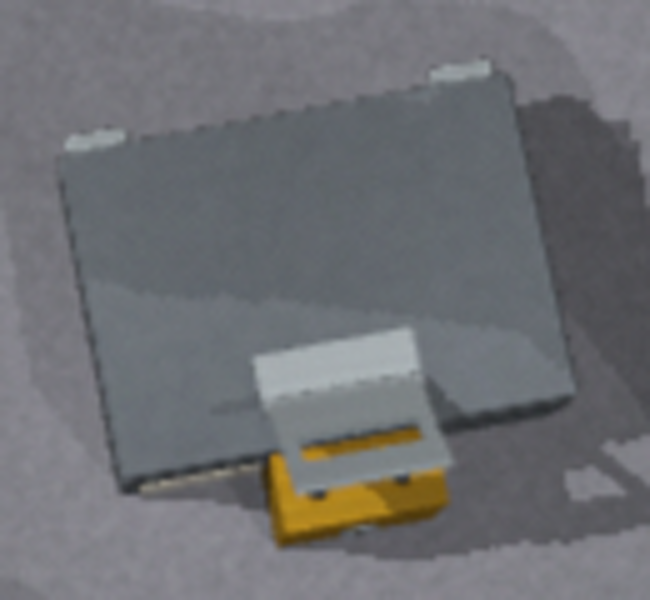

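View pics/cC.png

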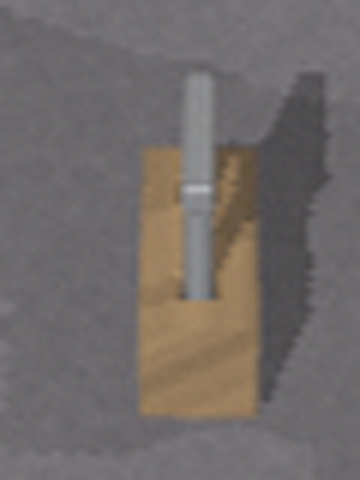

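View pics/cE.png

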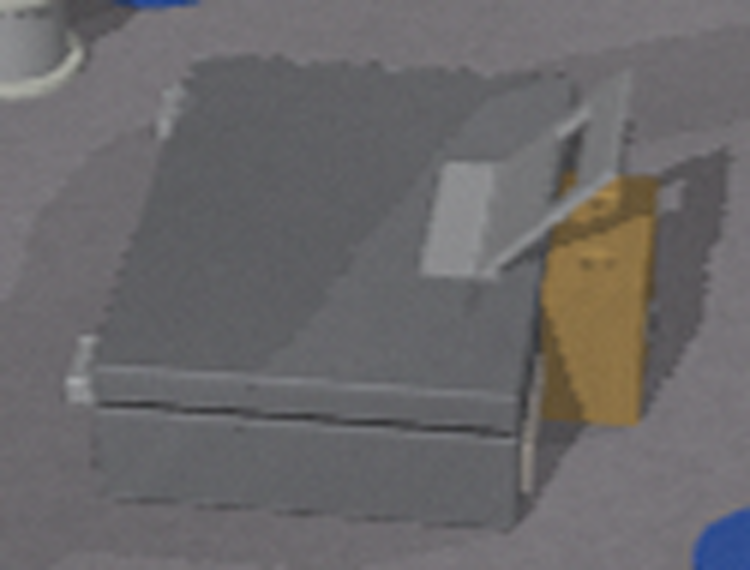

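```bash
cat > h.py <<'E'
import numpy as np,cv2
from rig import manip,imaging
def ray(c,u,v,z):
    K,R,t=c["camera_matrix"],np.array(c["R"]),np.array(c["t"])
    d=R.T@np.linalg.solve(K,[u,v,1]); C=-R.T@t
    return C+d*(z-C[2])/d[2]
def proj(c,X):
    K,R,t=c["camera_matrix"],np.array(c["R"]),np.array(c["t"])
    q=K@(R@np.array(X)+t); return q[:2]/q[2]
def todelta(p,R,target): return np.asarray(R).T@(np.asarray(target)-p)
def crop(s,o,p): return ((p[0]+.5)/s-.5+o[0],(p[1]+.5)/s-.5+o[1])
E
python3 - <<'E'
from h import *
c=imaging.camera_params("top")
B=[ray(c,*crop(5,(310,140),p),.064) for p in [(62,155),(508,90),(573,398),(125,487)]]
for b in B: print(b.round(4))
print([np.linalg.norm(B[i]-B[(i+1)%4]).round(4) for i in range(4)])
A=[ray(c,*crop(8,(190,240),p),.086) for p in [(155,150),(320,108),(327,145),(168,190)]]
for a in A: print(a.round(4))
print(np.mean(A,0)); m=(A[1]+A[2]-A[0]-A[3])/2; print(np.linalg.norm(m),np.degrees(np.arctan2(m[1],m[0])))
S=[ray(c,*crop(8,(190,240),p),.04) for p in [(130,142),(378,68),(422,188),(168,262)]]
print(np.mean(S,0)); m=(S[1]+S[2]-S[0]-S[3])/2; print(np.linalg.norm(m),np.degrees(np.arctan2(m[1],m[0])))
x=(B[0]+B[1]-B[2]-B[3]);x/=np.linalg.norm(x);print("boxx",x,np.degrees(np.arctan2(x[1],x[0])))
y=(B[0]+B[3]-B[1]-B[2]);y/=np.linalg.norm(y);print("boxy",np.degrees(np.arctan2(y[1],y[0])))
ctr=np.mean(B,0);print(ctr, "lock",ctr-x*(.08+.019),"hinge",ctr-x*(.059))
for nm,uv in dict(spool=(320,282),jar=(219,168),meter=(459,311)).items(): print(nm,ray(c,*uv,.04))
for z in (.0,.04): pass
E
```

```text
[0.6787 0.0187 0.064 ]
[ 0.7088 -0.1946  0.064 ]
[ 0.5596 -0.2208  0.064 ]
[ 0.5188 -0.0099  0.064 ]
[np.float64(0.2154), np.float64(0.1515), np.float64(0.2148), np.float64(0.1625)]
[0.4686 0.2796 0.086 ]
[0.4804 0.2323 0.086 ]
[0.4697 0.2301 0.086 ]
[0.4571 0.2756 0.086 ]
[0.46896552 0.25439133 0.086     ]
0.0479826600058389 -75.22512972517497
[0.46800251 0.25385925 0.04      ]
0.07758147056609138 -73.81689322457962
boxx [0.98463792 0.17460861 0.        ] 10.055882370653014
boxy 99.47359720194801
[ 0.61647311 -0.10167543  0.064     ] lock [ 0.51899396 -0.11896168  0.064     ] hinge [ 0.55837947 -0.11197733  0.064     ]
spool [0.41489977 0.02512988 0.04      ]
jar [0.69349607 0.27016684 0.04      ]
meter [ 0.34553357 -0.29947624  0.04      ]
```

```bash
python3 - <<'E'
from h import *
s=manip.get_state()
print(todelta(s["eef_pos"],s["tool_rot"],[0.44,-0.125,0.27]).round(4))
c=imaging.camera_params("wrist"); C=-np.array(c["R"]).T@c["t"]
print("cam in tool",(np.array(s["tool_rot"]).T@(C-s["eef_pos"])).round(4)); print((np.array(c["R"])@s["tool_rot"]).round(3),c["camera_matrix"])
E
```

```text
[-0.0389 -0.372  -0.3815]
cam in tool [-0.1432  0.0008 -0.0718]
[[ 0.     1.    -0.001]
 [-0.282  0.001  0.959]
 [ 0.959  0.     0.282]] [[422.71525342   0.         314.88613968]
 [  0.         422.71525342 236.13112228]
 [  0.           0.           1.        ]]
```

```bash
python3 - <<'E'
from h import *
s=manip.get_state()
print(todelta(s["eef_pos"],s["tool_rot"],[0.50,-0.09,0.27]).round(4))
E
```

```text
[-0.0388 -0.3872 -0.4493]
```

Request:
arm_command([
  [-0.039, -0.387, -0.449],
  [-0.039, -0.387, -0.449],
  [-0.039, -0.387, -0.449],
  [-0.039, -0.387, -0.449],
  [-0.039, -0.387, -0.449],
  [-0.039, -0.387, -0.449],
  [-0.039, -0.387, -0.449],
  [-0.039, -0.387, -0.449],
  [-0.039, -0.387, -0.449],
  [-0.039, -0.387, -0.449],
  [-0.039, -0.387, -0.449],
  [-0.039, -0.387, -0.449],
], twist=[-10, -20, -30, -40, -50, -60, -70, -80, -82.4, -82.4, -82.4, -82.4], grip=[0, 0, 0, 0, 0, 0, 0, 0, 0, 0, 0, 0])

```text
clock: 1.6
eef_pos: [0.4991, -0.0919, 0.2698]
tool_rot: [[-0.002, 0.985, 0.173], [-0.001, 0.173, -0.985], [-1.0, -0.002, 0.001]]
contact_force: [0.7, 0.4, 0.5]
gripper_width: -0.001
```

```bash
cat > snap.py <<'E'
import sys
from h import *
import json
n=sys.argv[1]
s=manip.get_state()
print(s["clock"],"pos",np.round(s["eef_pos"],4),"yawY",np.degrees(np.arctan2(s["tool_rot"][1][1],s["tool_rot"][0][1])).round(2),"down",np.round(np.array(s["tool_rot"])[:,0],4),"F",np.round(s["contact_force"],2),"T",np.round(s["wrist_torque"],2),"g",s["gripper_width"],"q",np.round(s["joints"],2))
c=imaging.camera_params("wrist")
p,d=imaging.snapshot("wrist"); cv2.imwrite(f"pics/{n}.png",p); np.savez(f"{n}.npz",d=d,**{k:np.array(v) for k,v in c.items()},pos=s["eef_pos"],rot=s["tool_rot"])
E
python3 snap.py w1
```

```text
1.6 pos [ 0.4991 -0.0919  0.2698] yawY 9.97 down [-0.0018 -0.0011 -1.    ] F [0.71 0.35 0.52] T [-0.04 -0.    0.04] g -0.0014238641179811888 q [ 0.48  0.53 -0.6   1.85  0.39  0.88 -0.14]
```

View pics/w1.png

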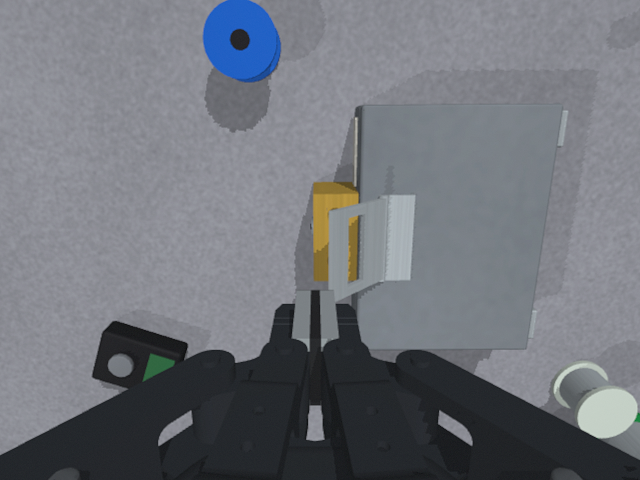

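The view shows the box lid's corner near (358,105), the brass lock at (335,230), and the raised hasp with its plate at (400,237) and tip edge at x≈330. I'll enlarge it.

```bash
python3 - <<'E'
import cv2
p=cv2.imread("pics/w1.png")
cv2.imwrite("pics/w1a.png",cv2.resize(p[170:310,290:430],None,fx=4,fy=4,interpolation=cv2.INTER_CUBIC))
cv2.imwrite("pics/w1b.png",cv2.resize(p[85:365,340:580],None,fx=2,fy=2,interpolation=cv2.INTER_CUBIC))
E
```

```text
(no output)
```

View pics/w1a.png

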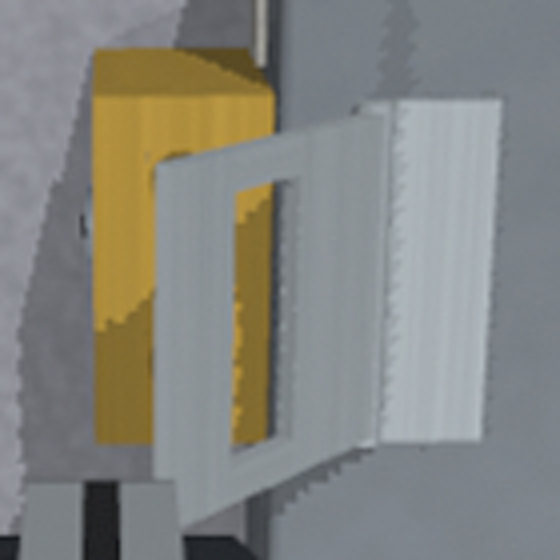

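View pics/w1b.png

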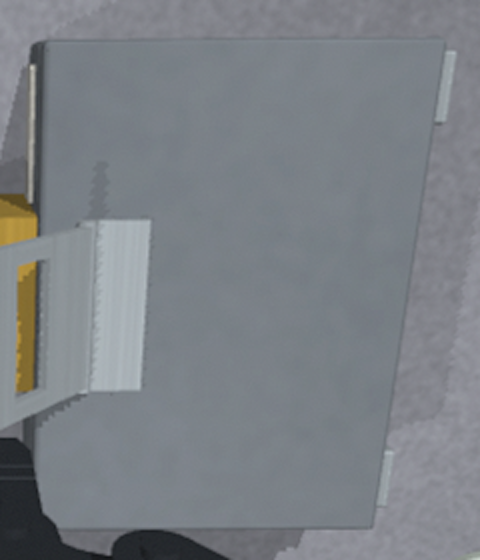

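```bash
python3 - <<'E'
from h import *
from scipy.optimize import brentq
f=np.load("w1.npz"); c=f
L=[ray(c,*crop(4,(290,170),p),.064) for p in [(93,95),(275,93),(268,443),(95,443)]]
for p in L: print(p.round(4))
print([np.linalg.norm(L[i]-L[(i+1)%4]).round(4) for i in range(4)])
e=(L[0]-L[3]); print("lock front edge yaw",np.degrees(np.arctan2(e[1],e[0])), "mid",((L[0]+L[3])/2).round(4))
yb=e/np.linalg.norm(e); xb=np.array([yb[1],-yb[0],0]); print("lockC from front edge",((L[0]+L[3])/2+.019*xb).round(4))
B=[ray(c,*crop(2,(340,85),p),.064) for p in [(46,42),(445,41),(373,527),(44,527)]]
for p in B: print(p.round(4))
print([np.linalg.norm(B[i]-B[(i+1)%4]).round(4) for i in range(4)])
for i,j in((3,0),(2,1)):
  e=B[j]-B[i];print(np.degrees(np.arctan2(e[1],e[0])))
for i,j in((0,1),(3,2)):
  e=B[j]-B[i];print(np.degrees(np.arctan2(e[1],e[0])))
t=[crop(4,(290,170),p) for p in [(157,163),(183,522)]]
g=lambda z:np.linalg.norm(ray(c,*t[0],z)-ray(c,*t[1],z))-.072
z=brentq(g,.065,.15); print("tip z",z,ray(c,*t[0],z).round(4),ray(c,*t[1],z).round(4))
print("leaf plate hinge",[ray(c,*crop(4,(290,170),p),.068).round(4) for p in [(390,103),(378,443)]])
d=f["d"]; K=c["camera_matrix"]
for u,v in [(333,240),(360,230),(380,240),(335,280),(400,240),(480,240),(318,270)]:
  D=d[v,u]; X=c["R"].T@(D*np.linalg.solve(K,[u,v,1])-c["t"]); print(u,v,X.round(4))
E
```

```text
[ 0.4963 -0.0868  0.064 ]
[ 0.5337 -0.0798  0.064 ]
[ 0.5481 -0.157   0.064 ]
[ 0.5103 -0.1637  0.064 ]
[np.float64(0.038), np.float64(0.0786), np.float64(0.0384), np.float64(0.0782)]
lock front edge yaw 100.26278665693458 mid [ 0.5033 -0.1253  0.064 ]
lockC from front edge [ 0.522  -0.1219  0.064 ]
[ 0.523  -0.0111  0.064 ]
[0.6776 0.0166 0.064 ]
[ 0.7173 -0.196   0.064 ]
[ 0.5665 -0.2229  0.064 ]
[np.float64(0.157), np.float64(0.2163), np.float64(0.1532), np.float64(0.2163)]
101.59537074870275
100.58171996737474
10.149489981747307
10.110361030846487
tip z 0.11025094751084613 [ 0.5089 -0.0886  0.1103] [ 0.5271 -0.1583  0.1103]
leaf plate hinge [array([ 0.557, -0.077,  0.068]), array([ 0.5711, -0.1513,  0.068 ])]
333 240 [ 0.5156 -0.1087  0.1159]
360 230 [ 0.5381 -0.1053  0.0867]
380 240 [ 0.5586 -0.1146  0.0723]
335 280 [ 0.523  -0.1396  0.1156]
400 240 [ 0.5765 -0.113   0.0672]
480 240 [ 0.6441 -0.1012  0.0665]
318 270 [ 0.5126 -0.1532  0.0643]
```

Request:
arm_command([
  [0.04, 0.014, 0.034],
  [0.08, 0.014, 0.034],
  [0.12, 0.014, 0.034],
  [0.137, 0.014, 0.034],
  [0.137, 0.014, 0.034],
  [0.137, 0.014, 0.034],
], twist=[0, 0, 0, 0, 0, 0], grip=[0, 0, 0, 0, 0, 0])

```text
clock: 2.4
eef_pos: [0.52, -0.1227, 0.134]
tool_rot: [[0.001, 0.985, 0.173], [-0.001, 0.173, -0.985], [-1.0, 0.001, 0.001]]
contact_force: [0.1, 0.0, 1.0]
gripper_width: -0.002
```

```bash
python3 snap.py w2; python3 - <<'E'
from h import *
p,d=imaging.snapshot("side"); cv2.imwrite("pics/s2.png",cv2.resize(p[130:280,240:440],None,fx=4,fy=4))
E
```

```text
2.4 pos [ 0.52   -0.1227  0.134 ] yawY 9.95 down [ 1.1e-03 -5.0e-04 -1.0e+00] F [0.1  0.03 1.  ] T [-0.   -0.04 -0.01] g -0.002365515763422965 q [ 0.42  0.75 -0.47  1.92  0.57  0.6  -0.24]
```

View pics/w2.png

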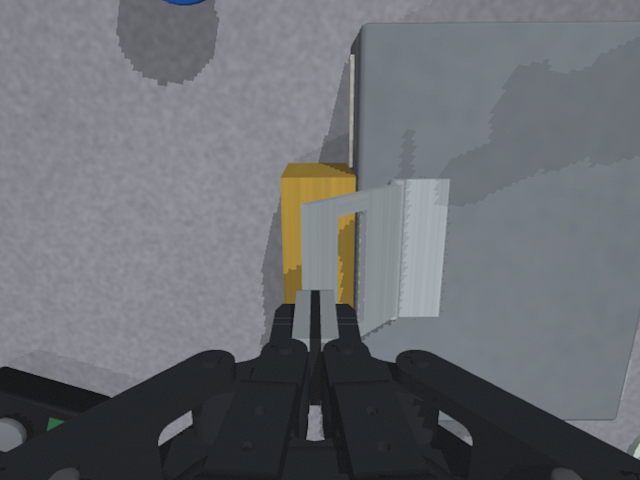

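View pics/s2.png

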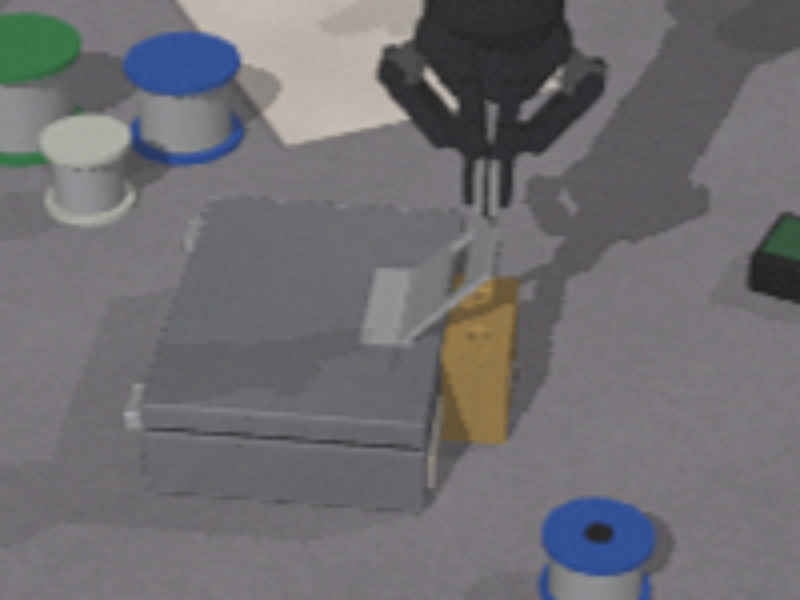

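The wrist view shows the shut fingertips at (315,292), right over the leaf's tip bar (x 300–340), so I'll press it down along its arc.

Request:
arm_command([
  [0.01, -0.001, 0],
  [0.018, -0.003, 0],
  [0.024, -0.005, 0],
  [0.03, -0.007, 0],
  [0.036, -0.009, 0],
  [0.042, -0.0105, 0],
  [0.047, -0.012, 0],
  [0.052, -0.013, 0],
  [0.057, -0.014, 0],
  [0.061, -0.015, 0],
  [0.063, -0.015, 0],
  [0.063, -0.015, 0],
], twist=[0, 0, 0, 0, 0, 0, 0, 0, 0, 0, 0, 0], grip=[0, 0, 0, 0, 0, 0, 0, 0, 0, 0, 0, 0])

```text
clock: 4.0
eef_pos: [0.505, -0.1244, 0.0702]
tool_rot: [[-0.0, 0.985, 0.174], [-0.0, 0.174, -0.985], [-1.0, -0.0, 0.0]]
contact_force: [1.5, -0.2, -0.1]
gripper_width: -0.001
```

```bash
python3 snap.py w3; python3 - <<'E'
from h import *
p,d=imaging.snapshot("side"); cv2.imwrite("pics/s3.png",cv2.resize(p[130:280,240:440],None,fx=4,fy=4))
E
```

```text
4.0 pos [ 0.505  -0.1244  0.0702] yawY 10.04 down [-1.e-04 -0.e+00 -1.e+00] F [ 1.46 -0.16 -0.08] T [0.04 0.06 0.03] g -0.0009567051143362268 q [ 0.37  0.84 -0.35  2.    0.67  0.43 -0.33]
```

View pics/s3.png

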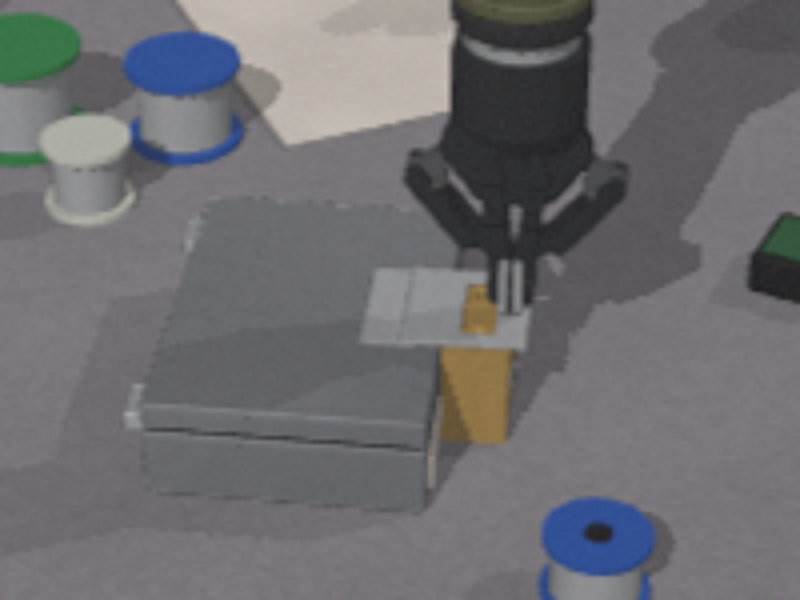

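The leaf is now almost flat. I'll press it gently the last 1–2 mm until I feel contact.

Request:
arm_command([
  [0.0005, 0, 0],
  [0.001, 0, 0],
  [0.0015, 0, 0],
  [0.002, 0, 0],
  [0.002, 0, 0],
], twist=[0, 0, 0, 0, 0], grip=[0, 0, 0, 0, 0])

```text
clock: 4.72
eef_pos: [0.505, -0.1245, 0.0685]
tool_rot: [[0.0, 0.985, 0.174], [-0.0, 0.174, -0.985], [-1.0, 0.0, 0.0]]
contact_force: [-1.4, -0.2, 4.6]
gripper_width: 0.002
```

Contact at z = 0.0685 with 4.6 N is exactly the closed height. I'll lift and look at the bores through the slot.

Request:
arm_command([
  [-0.03, 0, 0],
  [-0.08, 0.005, -0.015],
  [-0.11, 0.01, -0.035],
  [-0.11, 0.015, -0.045],
  [-0.11, 0.015, -0.045],
  [-0.11, 0.015, -0.045],
], twist=[0, 0, 0, 0, 0, 0], grip=[0, 0, 0, 0, 0, 0])

```text
clock: 5.48
eef_pos: [0.5108, -0.0785, 0.177]
tool_rot: [[-0.003, 0.985, 0.173], [-0.001, 0.173, -0.985], [-1.0, -0.003, 0.0]]
contact_force: [-0.4, 0.5, -0.2]
gripper_width: -0.001
```

```bash
python3 snap.py w4; python3 - <<'E'
import cv2
p=cv2.imread("pics/w4.png")
cv2.imwrite("pics/w4a.png",cv2.resize(p[140:320,230:430],None,fx=4,fy=4,interpolation=cv2.INTER_CUBIC)[:600])
cv2.imwrite("pics/w4f.png",p)
E
```

```text
5.475 pos [ 0.5108 -0.0785  0.177 ] yawY 9.99 down [-3.e-03 -8.e-04 -1.e+00] F [-0.44  0.54 -0.19] T [-0.01 -0.01 -0.02] g -0.0008158685456563162 q [ 0.38  0.67 -0.51  1.93  0.51  0.67 -0.28]
```

View pics/w4.png

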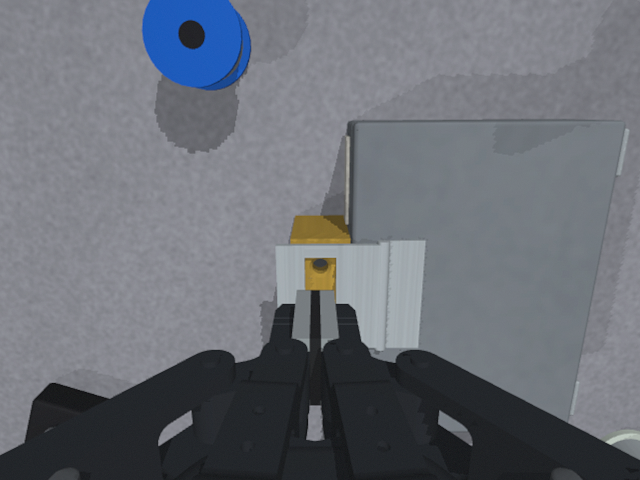

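One bore shows at (320,264), but the gripper hides the other. I'll shift back to see both.

Request:
arm_command([
  [-0.02, 0.01, -0.05],
  [-0.02, 0.01, -0.07],
  [-0.02, 0.01, -0.07],
  [-0.02, 0.01, -0.07],
], twist=[0, 0, 0, 0], grip=[0, 0, 0, 0])

```text
clock: 6.02
eef_pos: [0.5091, -0.0089, 0.1975]
tool_rot: [[-0.002, 0.985, 0.172], [-0.002, 0.172, -0.985], [-1.0, -0.002, 0.001]]
contact_force: [-0.1, 0.1, 0.0]
gripper_width: 0.001
```

```bash
python3 snap.py w5; python3 - <<'E'
import cv2
p=cv2.imread("pics/w5.png")
cv2.imwrite("pics/w5a.png",cv2.resize(p[145:295,250:400],None,fx=4,fy=4,interpolation=cv2.INTER_CUBIC))
E
```

```text
6.025 pos [ 0.5091 -0.0089  0.1975] yawY 9.91 down [-0.0017 -0.0017 -1.    ] F [-0.12  0.1   0.  ] T [ 0.01  0.02 -0.04] g 0.000897144292858381 q [ 0.25  0.63 -0.52  1.94  0.47  0.7  -0.39]
```

View pics/w5a.png

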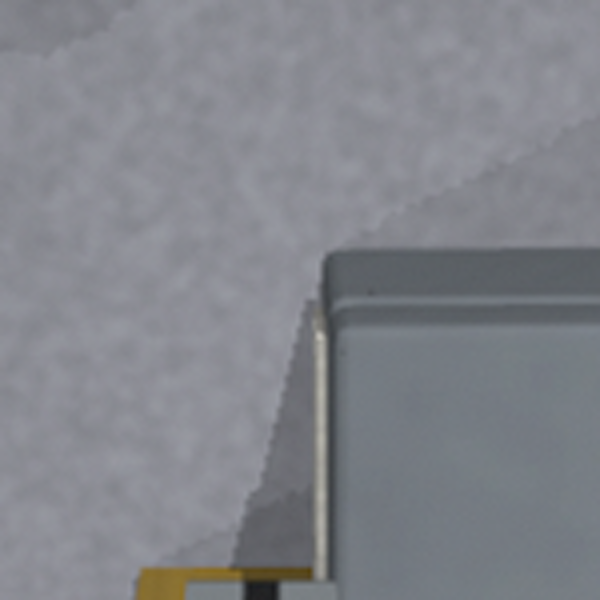

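Request:
arm_command([
  [-0.01, 0.002, 0.06],
  [-0.01, 0.002, 0.12],
  [-0.01, 0.002, 0.13],
  [-0.01, 0.002, 0.13],
  [-0.01, 0.002, 0.13],
], twist=[0, 0, 0, 0, 0], grip=[0, 0, 0, 0, 0])

```text
clock: 6.7
eef_pos: [0.5339, -0.1329, 0.2082]
tool_rot: [[-0.0, 0.984, 0.176], [0.001, 0.176, -0.984], [-1.0, -0.0, -0.001]]
contact_force: [-1.2, 0.8, 0.1]
gripper_width: 0.004
```

```bash
python3 snap.py w6; python3 - <<'E'
import cv2
p=cv2.imread("pics/w6.png")
cv2.imwrite("pics/w6a.png",cv2.resize(p[145:295,250:400],None,fx=4,fy=4,interpolation=cv2.INTER_CUBIC))
E
```

```text
6.7 pos [ 0.5339 -0.1329  0.2082] yawY 10.15 down [-4.0e-04  1.1e-03 -1.0e+00] F [-1.21  0.77  0.06] T [ 0.01 -0.05 -0.02] g 0.0037639423716690113 q [ 0.49  0.67 -0.56  1.81  0.47  0.8  -0.12]
```

View pics/w6a.png

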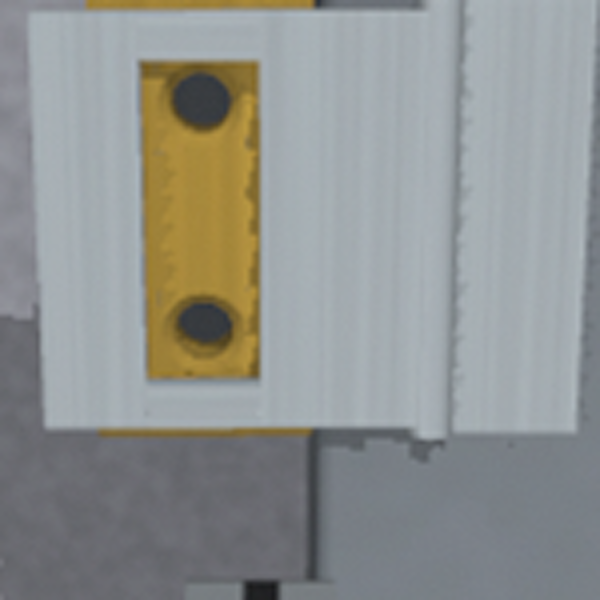

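Both bores are seen through the slot, at crop (202,99) and (204,326), and the hasp is flat.

```bash
python3 - <<'E'
from h import *
c=np.load("w6.npz")
f=lambda p,z: ray(c,*crop(4,(250,145),p),z)
a,b=f((202,99),.064),f((204,326),.064); e=a-b
print(a.round(4),b.round(4),"mid",((a+b)/2).round(4),np.linalg.norm(e),np.degrees(np.arctan2(e[1],e[0])))
S=[f(p,.0685) for p in [(139,60),(260,60),(260,380),(148,380)]]
print("slot",np.mean(S,0).round(4),[np.linalg.norm(S[i]-S[(i+1)%4]).round(4) for i in range(4)])
P=[f(p,.0685) for p in [(28,11),(44,430)]]; e=P[0]-P[1]; print(np.linalg.norm(e),np.degrees(np.arctan2(e[1],e[0])))
s=manip.get_state()
# view pose for shackle: rough
print("tool delta to (0.469,0.254+.. ,.2)",todelta(s["eef_pos"],s["tool_rot"],[0.465,0.24,0.24]).round(4))
E
```

```text
[ 0.5184 -0.1014  0.064 ] [ 0.5254 -0.1405  0.064 ] mid [ 0.5219 -0.1209  0.064 ] 0.039770027408550276 100.14404085167726
slot [ 0.5219 -0.1217  0.0685] [np.float64(0.02), np.float64(0.0553), np.float64(0.0196), np.float64(0.0553)]
0.07252459890493401 100.21490413187686
tool delta to (0.469,0.254+.. ,.2) [-0.0313 -0.002  -0.379 ]
```

Request:
arm_command([
  [-0.016, 0.006, -0.06],
  [-0.016, 0.006, -0.12],
  [-0.016, 0.006, -0.18],
  [-0.016, 0.006, -0.24],
  [-0.016, 0.006, -0.3],
  [-0.016, 0.006, -0.35],
  [-0.016, 0.006, -0.378],
  [-0.016, 0.006, -0.378],
  [-0.016, 0.006, -0.378],
  [-0.016, 0.006, -0.378],
], twist=[0, -2, -4, -4.7, -4.7, -4.7, -4.7, -4.7, -4.7, -4.7], grip=[0.0, 0.02, 0.04, 0.05, 0.05, 0.05, 0.05, 0.05, 0.05, 0.05])

```text
clock: 8.0
eef_pos: [0.4745, 0.2371, 0.2241]
tool_rot: [[-0.0, 0.968, 0.252], [-0.001, 0.252, -0.968], [-1.0, -0.0, 0.001]]
contact_force: [-0.4, -0.2, -0.2]
gripper_width: 0.582
```

```bash
python3 snap.py w7; python3 - <<'E'
import cv2
p=cv2.imread("pics/w7.png")
cv2.imwrite("pics/w7a.png",cv2.resize(p[145:295,240:390],None,fx=4,fy=4,interpolation=cv2.INTER_CUBIC))
E
```

```text
8.0 pos [0.4745 0.2371 0.2241] yawY 14.62 down [-1.0e-04 -1.4e-03 -1.0e+00] F [-0.39 -0.15 -0.21] T [0.01 0.01 0.  ] g 0.5822553753750237 q [-0.22  0.62 -0.55  1.85  0.43  0.8  -0.73]
```

View pics/w7.png

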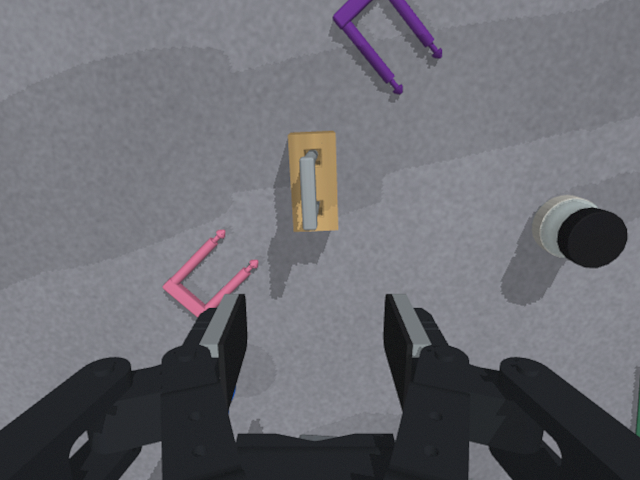

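View pics/w7a.png

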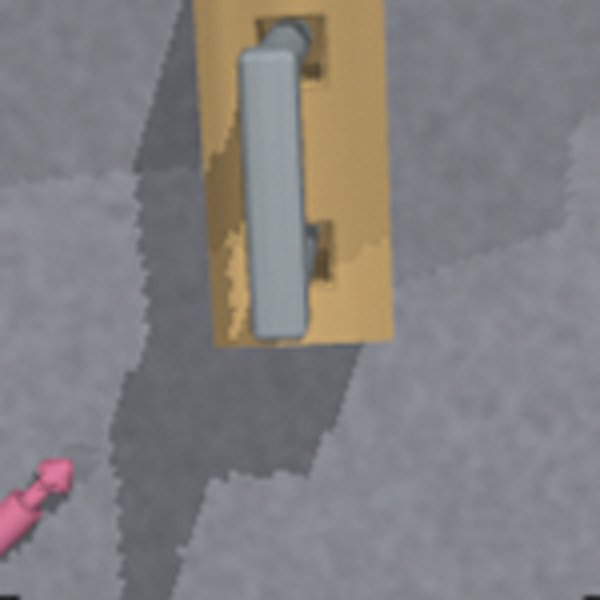

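The close crop shows a bare grey steel bar with its legs in the wooden stand, so the choice is confirmed. The bar runs from crop (269,51) to (281,337).

```bash
python3 - <<'E'
from h import *
c=np.load("w7.npz")
f=lambda p,z: ray(c,*crop(4,(240,145),p),z)
A=[f(p,.086) for p in [(240,51),(300,49),(308,336),(254,338)]]
print(np.mean(A,0).round(4),[np.linalg.norm(A[i]-A[(i+1)%4]).round(4) for i in range(4)])
e=A[0]+A[1]-A[2]-A[3]; yaw=np.degrees(np.arctan2(e[1],e[0])); print(yaw)
S=[f(p,.04) for p in [(384,-5),(393,341),(214,347)]]
e=S[0]-S[1];print("stand",np.degrees(np.arctan2(e[1],e[0])),np.linalg.norm(S[1]-S[2]), S[1],S[2])
# vertical lean: bore holes
H=[f(p,.04) for p in [(290,48),(303,252)]]; print("holes",H)
s=manip.get_state()
g=np.mean(A,0); 
print(todelta(s["eef_pos"],s["tool_rot"],[g[0],g[1],0.12]).round(4))
E
```

```text
[0.466  0.2533 0.086 ] [np.float64(0.0099), np.float64(0.0489), np.float64(0.0093), np.float64(0.049)]
106.58988254317194
stand 106.97954640028408 0.03599843911582809 [0.49756234 0.22228958 0.04      ] [0.46307843 0.21195769 0.04      ]
holes [array([0.46293364, 0.27331542, 0.04      ]), array([0.47544244, 0.23538413, 0.04      ])]
[ 0.1042 -0.0042 -0.0178]
```

Request:
arm_command([
  [0.02, -0.004, -0.018],
  [0.05, -0.004, -0.018],
  [0.08, -0.004, -0.018],
  [0.11, -0.004, -0.018],
  [0.13, -0.004, -0.018],
  [0.13, -0.004, -0.018],
], twist=[-1, -2, -2, -2, -2, -2], grip=[0.05, 0.05, 0.05, 0.05, 0.05, 0.05])

```text
clock: 8.8
eef_pos: [0.4653, 0.2537, 0.0932]
tool_rot: [[-0.002, 0.958, 0.287], [-0.002, 0.287, -0.958], [-1.0, -0.003, 0.001]]
contact_force: [0.6, 0.2, 0.0]
gripper_width: 0.588
```

```bash
python3 snap.py w8; python3 - <<'E'
import cv2
p=cv2.imread("pics/w8.png")
cv2.imwrite("pics/w8a.png",p[120:420,140:500])
E
```

```text
8.8 pos [0.4653 0.2537 0.0932] yawY 16.67 down [-0.0022 -0.0022 -1.    ] F [0.59 0.17 0.02] T [-0.08 -0.02 -0.01] g 0.5878622675068411 q [-0.35  0.81 -0.4   1.96  0.62  0.5  -0.9 ]
```

View pics/w8a.png

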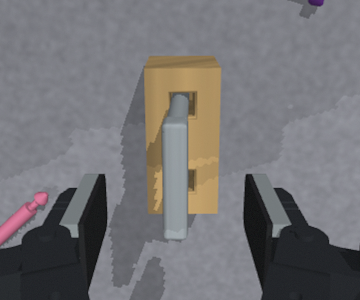

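The bar lies midway between the jaws, so I'll descend and grip.

Request:
arm_command([
  [0.01, 0, 0],
  [0.02, 0, 0],
  [0.031, 0, 0],
  [0.031, 0, 0],
  [0.031, 0, 0],
  [0.031, 0, 0],
  [0.031, 0, 0],
  [0.031, 0, 0],
  [0.031, 0, 0],
], twist=[0, 0, 0, 0, 0, 0, 0, 0, 0], grip=[0.05, 0.05, 0.05, 0.05, 0.0, 0.0, 0.0, 0.0, 0.0], squeeze=100)

```text
clock: 9.98
eef_pos: [0.4663, 0.2555, 0.0637]
tool_rot: [[0.001, 0.958, 0.288], [0.001, 0.288, -0.958], [-1.0, 0.001, -0.0]]
contact_force: [0.3, 0.0, 3.7]
gripper_width: 0.091
```

Request:
arm_command([
  [-0.004, 0, 0],
  [-0.012, 0, 0],
  [-0.025, 0, 0],
  [-0.05, 0, 0],
  [-0.09, 0, 0],
  [-0.13, 0, 0],
  [-0.15, 0, 0],
  [-0.15, 0, 0],
  [-0.15, 0, 0],
], twist=[0, 0, 0, 0, 0, 0, 0, 0, 0], grip=[0, 0, 0, 0, 0, 0, 0, 0, 0])

```text
clock: 11.1
eef_pos: [0.4649, 0.2543, 0.2126]
tool_rot: [[-0.002, 0.958, 0.288], [-0.002, 0.288, -0.958], [-1.0, -0.002, 0.001]]
contact_force: [0.5, -0.5, -1.0]
gripper_width: 0.094
```

```bash
python3 snap.py w9;  python3 - <<'E'
from h import *
p,d=imaging.snapshot("side"); cv2.imwrite("pics/s9.png",cv2.resize(p[200:400,240:440],None,fx=3,fy=3))
E
```

```text
11.1 pos [0.4649 0.2543 0.2126] yawY 16.74 down [-0.0016 -0.0015 -1.    ] F [ 0.45 -0.49 -1.02] T [-0.01  0.03 -0.01] g 0.0941123741713553 q [-0.25  0.64 -0.55  1.86  0.46  0.78 -0.76]
```

View pics/w9.png

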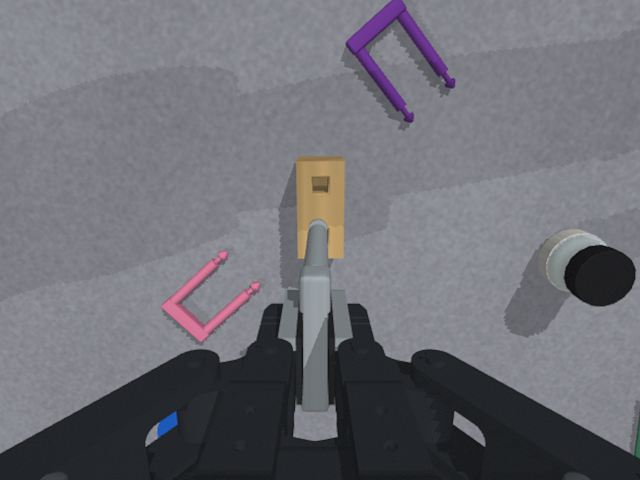

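View pics/s9.png

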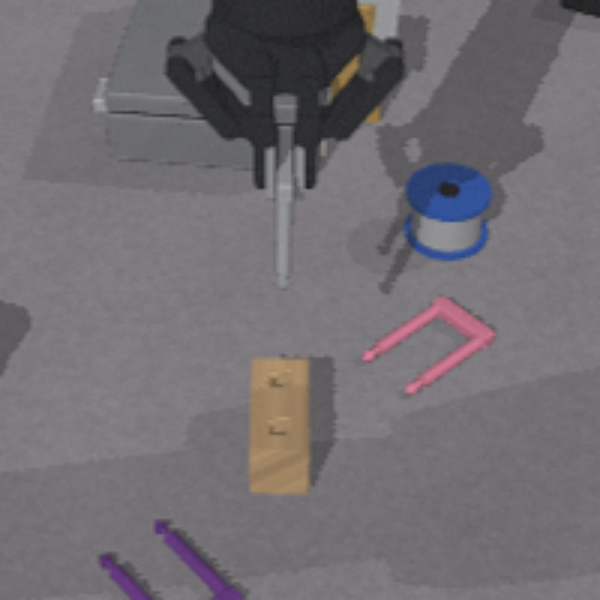

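The shackle is lifted clear of the stand: bar from (315,278) to (315,408), leg tip at (317,225). Next I'll measure how it sits in the jaws.

```bash
python3 - <<'E'
from h import *
c=dict(np.load("w9.npz")); R=c["rot"];p=c["pos"]
p0=cv2.imread("pics/w9.png")
cv2.imwrite("pics/w9a.png",cv2.resize(p0[210:430,240:390],None,fx=2.7,fy=2.7,interpolation=cv2.INTER_CUBIC))
for off in (.0187,):
  for zz in (-.025,.025):
    for x in (-off-.006,-off+.006):
      for y in (-.005,.005): print("bar",zz,x,y,proj(c,p+R@[x,y,zz]).round(1))
  for zz in (-.02,.02): 
    for x in (-off+.070,-off+.074): print("leg",zz,proj(c,p+R@[x,0,zz]).round(1))
E
```

```text
bar -0.025 -0.0247 -0.005 [297.1 271.3]
bar -0.025 -0.0247 0.005 [330.5 271.3]
bar -0.025 -0.012700000000000001 -0.005 [298.6 258. ]
bar -0.025 -0.012700000000000001 0.005 [329.3 258.1]
bar 0.025 -0.0247 -0.005 [298.8 412. ]
bar 0.025 -0.0247 0.005 [328.9 412. ]
bar 0.025 -0.012700000000000001 -0.005 [300.  389.3]
bar 0.025 -0.012700000000000001 0.005 [327.8 389.3]
leg -0.02 [314.3 223.4]
leg -0.02 [314.4 221.3]
leg 0.02 [314.3 300.6]
leg 0.02 [314.3 297.2]
```

View pics/w9a.png

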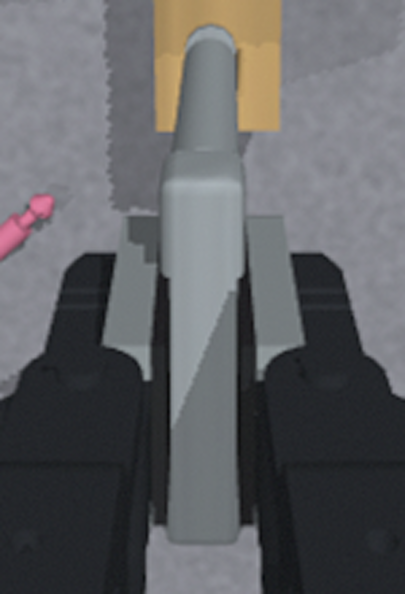

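Request:
arm_command([
  [0, -0.008, 0.05],
  [0, -0.016, 0.11],
  [0, -0.025, 0.17],
  [0, -0.034, 0.23],
  [0, -0.043, 0.29],
  [0, -0.05, 0.34],
  [0, -0.053, 0.37],
  [0, -0.053, 0.375],
  [0, -0.053, 0.375],
  [0.03, -0.053, 0.375],
  [0.05, -0.053, 0.375],
  [0.05, -0.053, 0.375],
], twist=[1, 2, 3, 4, 5, 6, 6.5, 6.5, 6.5, 6.5, 6.5, 6.5], grip=[0, 0, 0, 0, 0, 0, 0, 0, 0, 0, 0, 0])

```text
clock: 12.7
eef_pos: [0.5217, -0.117, 0.1622]
tool_rot: [[-0.004, 0.983, 0.181], [0.001, 0.181, -0.983], [-1.0, -0.003, -0.002]]
contact_force: [0.6, 0.1, -1.8]
gripper_width: 0.089
```

```bash
python3 snap.py w10; python3 - <<'E'
from h import *
p=cv2.imread("pics/w10.png")
cv2.imwrite("pics/w10a.png",cv2.resize(p[150:300,240:390],None,fx=4,fy=4,interpolation=cv2.INTER_CUBIC))
p,d=imaging.snapshot("side"); cv2.imwrite("pics/s10.png",cv2.resize(p[130:280,260:460],None,fx=4,fy=4,interpolation=cv2.INTER_CUBIC))
p,d=imaging.snapshot("top"); cv2.imwrite("pics/t10.png",cv2.resize(p[140:290,310:460],None,fx=4,fy=4,interpolation=cv2.INTER_CUBIC))
s=manip.get_state(); print(todelta(s["eef_pos"],s["tool_rot"],[.5218,-.1199,.162]).round(4))
E
```

```text
12.7 pos [ 0.5217 -0.117   0.1622] yawY 10.44 down [-0.0036  0.0013 -1.    ] F [ 0.64  0.15 -1.81] T [ 0.02 -0.02 -0.  ] g 0.08941158863158992 q [ 0.45  0.71 -0.52  1.89  0.54  0.68 -0.22]
[ 0.0021 -0.0022  0.0015]
```

View pics/w10a.png

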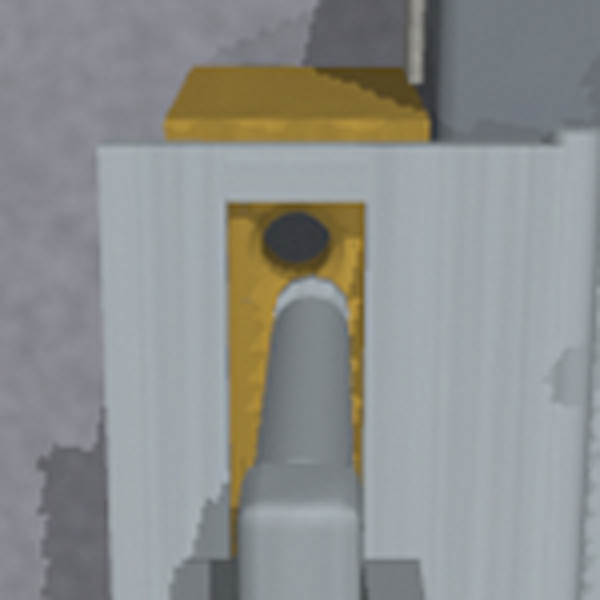

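View pics/s10.png

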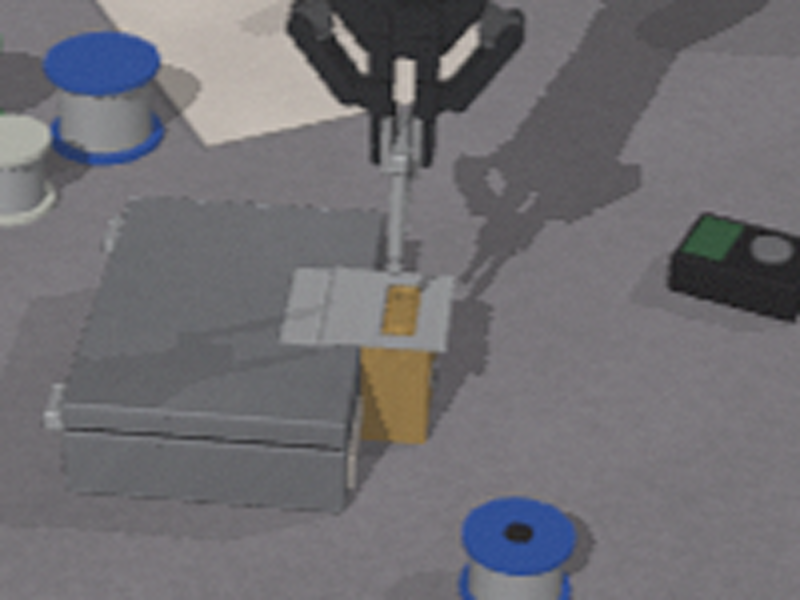

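Request:
arm_command([
  [0.0, -0.002, 0.0015],
  [0.0, -0.002, 0.0015],
], twist=[0, 0], grip=[0, 0])

```text
clock: 13.1
eef_pos: [0.5213, -0.1215, 0.1638]
tool_rot: [[0.001, 0.984, 0.177], [-0.001, 0.177, -0.984], [-1.0, 0.001, 0.001]]
contact_force: [-0.1, 0.6, -2.0]
gripper_width: 0.094
```

```bash
python3 snap.py w11; python3 - <<'E'
from h import *
p0=cv2.imread("pics/w11.png")
cv2.imwrite("pics/w11a.png",cv2.resize(p0[180:280,270:370],None,fx=6,fy=6,interpolation=cv2.INTER_CUBIC))
c=dict(np.load("w11.npz")); R=c["rot"];p=c["pos"]
for o in (0,.001,.002): print(o,proj(c,p+R@[.0513,0,-.0245+o]).round(1),"bar end bottom",proj(c,p+R@[-.0127,0,-.025+o]).round(1))
for m in ([.5220,-.1212,.064],):
  yb=np.array([-np.sin(np.radians(10.2)),np.cos(np.radians(10.2)),0]); print("bore pred",proj(c,m+.02*yb))
s=manip.get_state(); print(todelta(s["eef_pos"],s["tool_rot"],[.5218,-.1199,.162]).round(4))
E
```

```text
13.1 pos [ 0.5213 -0.1215  0.1638] yawY 10.21 down [ 8.e-04 -5.e-04 -1.e+00] F [-0.15  0.61 -1.99] T [ 0.01 -0.02  0.02] g 0.09356134996439446 q [ 0.45  0.71 -0.52  1.89  0.54  0.68 -0.21]
0 [314.2 214.3] bar end bottom [313.7 258.2]
0.001 [314.2 216.4] bar end bottom [313.7 261.1]
0.002 [314.2 218.5] bar end bottom [313.7 264. ]
bore pred [315.42296074 202.29924231]
[ 0.0017  0.0007 -0.0013]
```

View pics/w11a.png

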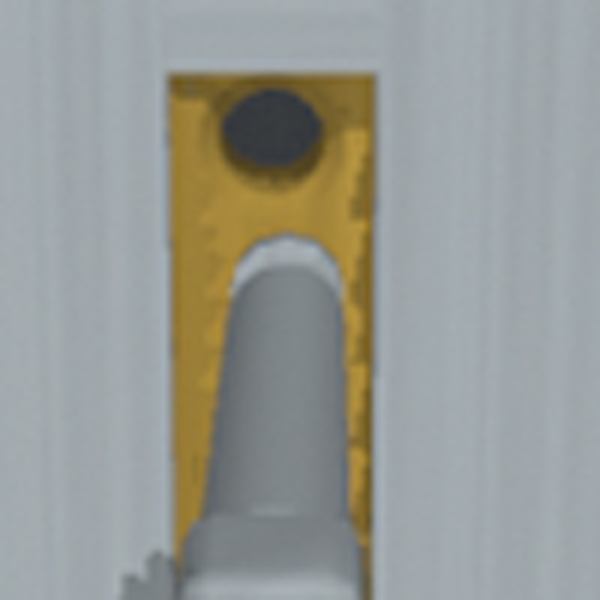

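Request:
arm_command([
  [0.01, -0.001, -0.0027],
  [0.02, -0.001, -0.0027],
  [0.03, -0.001, -0.0027],
  [0.03, -0.001, -0.0027],
], twist=[0, 0, 0, 0], grip=[0, 0, 0, 0])

```text
clock: 13.65
eef_pos: [0.5191, -0.1185, 0.1322]
tool_rot: [[-0.002, 0.984, 0.178], [0.0, 0.178, -0.984], [-1.0, -0.002, -0.001]]
contact_force: [0.0, -0.3, -1.1]
gripper_width: 0.094
```

```bash
python3 snap.py w12; python3 - <<'E'
from h import *
p0=cv2.imread("pics/w12.png")
cv2.imwrite("pics/w12a.png",cv2.resize(p0[180:280,270:370],None,fx=6,fy=6,interpolation=cv2.INTER_CUBIC))
c=dict(np.load("w12.npz")); R=c["rot"];p=c["pos"]
for o in (0,.001,.002,.003): print(o,proj(c,p+R@[.0537,0,-.0245+o]).round(1))
yb=np.array([-np.sin(np.radians(10.2)),np.cos(np.radians(10.2)),0]); m=np.array([.5220,-.1212,.064]);print("bore pred",proj(c,m+.02*yb))
p0,d=imaging.snapshot("side"); cv2.imwrite("pics/s12.png",cv2.resize(p0[150:250,300:420],None,fx=6,fy=6,interpolation=cv2.INTER_CUBIC))
E
```

```text
13.65 pos [ 0.5191 -0.1185  0.1322] yawY 10.24 down [-2.3e-03  1.0e-04 -1.0e+00] F [ 0.05 -0.28 -1.09] T [ 0.03 -0.01 -0.05] g 0.09445980874085405 q [ 0.42  0.75 -0.48  1.92  0.58  0.61 -0.26]
0 [314.2 213.2]
0.001 [314.2 215.2]
0.002 [314.2 217.2]
0.003 [314.2 219.3]
bore pred [319.22531328 221.23917796]
```

View pics/w12a.png

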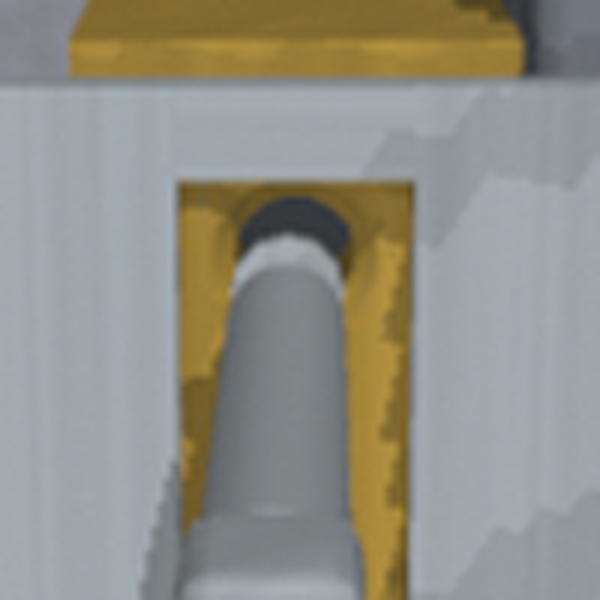

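View pics/s12.png

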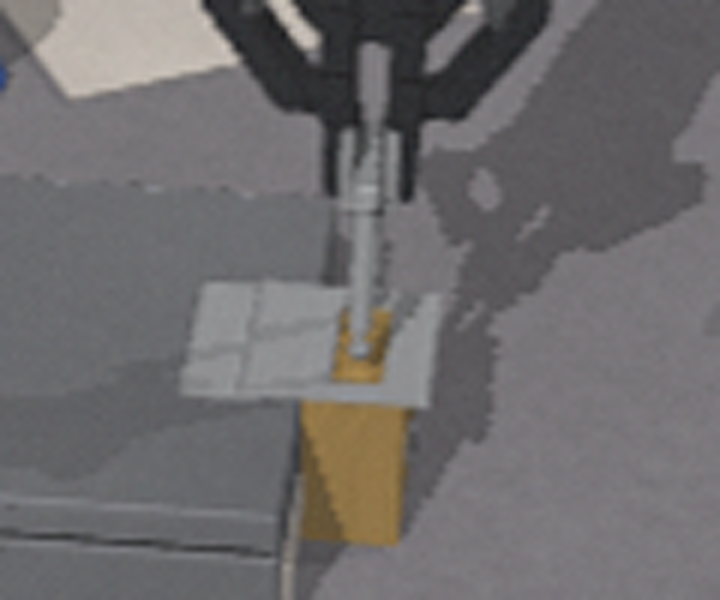

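Now the tip sits right over the bore: tip column 318, bore column 319. I'll apply a 0.7 mm correction and lower gently.

Request:
arm_command([
  [0.0, 0.0007, 0.0003],
  [0.004, 0.0007, 0.0003],
  [0.007, 0.0007, 0.0003],
  [0.01, 0.0007, 0.0003],
  [0.012, 0.0007, 0.0003],
  [0.013, 0.0007, 0.0003],
  [0.014, 0.0007, 0.0003],
  [0.014, 0.0007, 0.0003],
], twist=[0, 0, 0, 0, 0, 0, 0, 0], grip=[0, 0, 0, 0, 0, 0, 0, 0])

```text
clock: 14.75
eef_pos: [0.5206, -0.1188, 0.1193]
tool_rot: [[0.0, 0.984, 0.178], [-0.0, 0.178, -0.984], [-1.0, -0.0, 0.0]]
contact_force: [-0.4, 0.2, -1.8]
gripper_width: 0.089
```

```bash
python3 snap.py w13; python3 - <<'E'
from h import *
p0=cv2.imread("pics/w13.png")
cv2.imwrite("pics/w13a.png",cv2.resize(p0[180:280,270:370],None,fx=6,fy=6,interpolation=cv2.INTER_CUBIC))
E
```

```text
14.75 pos [ 0.5206 -0.1188  0.1193] yawY 10.24 down [ 0.e+00 -1.e-04 -1.e+00] F [-0.36  0.19 -1.81] T [ 0.03  0.02 -0.03] g 0.08948604863105261 q [ 0.41  0.77 -0.46  1.93  0.6   0.58 -0.27]
```

View pics/w13a.png

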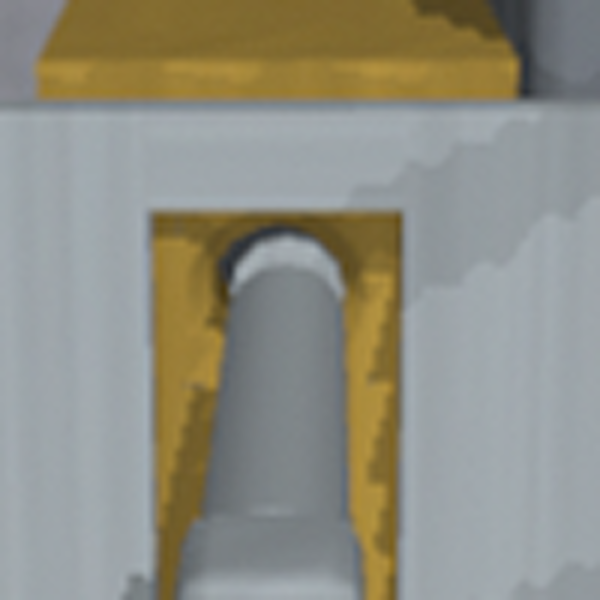

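The tip has entered the countersink with no contact load. I'll continue down with a 0.4 mm correction.

Request:
arm_command([
  [0.001, -0.0004, 0.0],
  [0.002, -0.0004, 0.0],
  [0.004, -0.0004, 0.0],
  [0.006, -0.0004, 0],
  [0.008, -0.0004, 0],
  [0.008, -0.0004, 0],
], twist=[0, 0, 0, 0, 0, 0], grip=[0, 0, 0, 0, 0, 0])

```text
clock: 15.55
eef_pos: [0.52, -0.1189, 0.1111]
tool_rot: [[-0.0, 0.984, 0.178], [-0.0, 0.178, -0.984], [-1.0, -0.0, 0.0]]
contact_force: [0.1, -0.2, -1.9]
gripper_width: 0.095
```

```bash
python3 snap.py w14; python3 - <<'E'
from h import *
p0=cv2.imread("pics/w14.png")
cv2.imwrite("pics/w14a.png",cv2.resize(p0[180:280,270:370],None,fx=6,fy=6,interpolation=cv2.INTER_CUBIC))
E
```

```text
15.55 pos [ 0.52   -0.1189  0.1111] yawY 10.24 down [-4.e-04 -1.e-04 -1.e+00] F [ 0.14 -0.2  -1.92] T [-0.14  0.04  0.05] g 0.09477417098828633 q [ 0.41  0.79 -0.45  1.94  0.62  0.56 -0.28]
```

View pics/w14a.png

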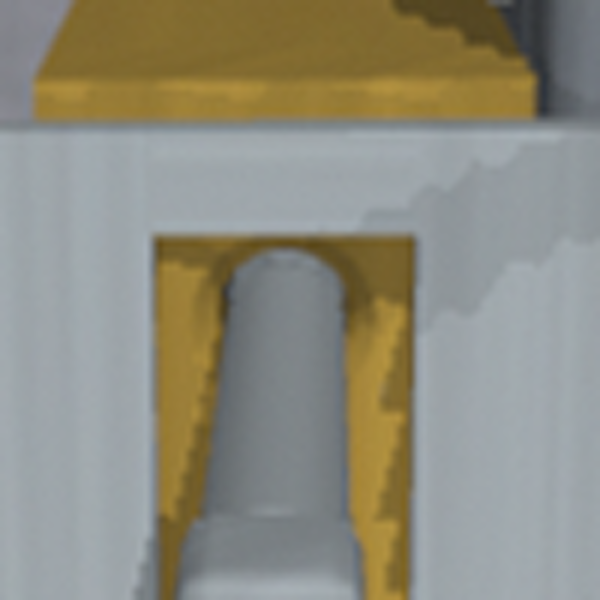

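The leg is inside the bore (about 10 mm) with no load. I'll push on in small steps.

Request:
arm_command([
  [0.002, 0, 0],
  [0.004, 0, 0],
  [0.006, 0, 0],
  [0.008, 0, 0],
  [0.01, 0, 0],
  [0.011, 0, 0],
], twist=[0, 0, 0, 0, 0, 0], grip=[0, 0, 0, 0, 0, 0])

```text
clock: 16.35
eef_pos: [0.5207, -0.1189, 0.1009]
tool_rot: [[0.001, 0.984, 0.178], [-0.0, 0.178, -0.984], [-1.0, 0.001, 0.001]]
contact_force: [-1.1, -0.8, 10.2]
gripper_width: 0.092
```

Request:
arm_command([
  [0.0005, 0, 0],
  [0.001, 0, 0],
], twist=[0, 0], grip=[0, 0])

```text
clock: 16.6
eef_pos: [0.5208, -0.1189, 0.1002]
tool_rot: [[0.002, 0.984, 0.178], [-0.001, 0.178, -0.984], [-1.0, 0.001, 0.001]]
contact_force: [-1.6, -1.1, 11.3]
gripper_width: 0.089
```

```bash
python3 snap.py w15; python3 - <<'E'
from h import *
p0=cv2.imread("pics/w15.png")
cv2.imwrite("pics/w15a.png",cv2.resize(p0[180:420,240:400],None,fx=2.5,fy=2.5,interpolation=cv2.INTER_CUBIC))
p0,d=imaging.snapshot("side"); cv2.imwrite("pics/s15.png",cv2.resize(p0[150:250,300:420],None,fx=6,fy=6,interpolation=cv2.INTER_CUBIC))
E
```

```text
16.6 pos [ 0.5208 -0.1189  0.1002] yawY 10.24 down [ 1.6e-03 -7.0e-04 -1.0e+00] F [-1.62 -1.13 11.35] T [-0.22  0.49 -0.01] g 0.08917744262688207 q [ 0.39  0.8  -0.43  1.94  0.63  0.53 -0.3 ]
```

View pics/w15a.png

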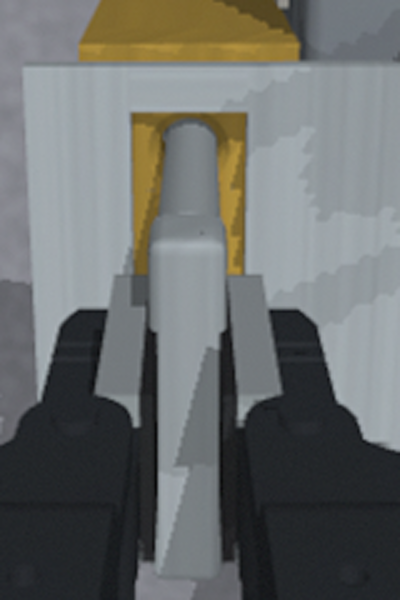

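View pics/s15.png

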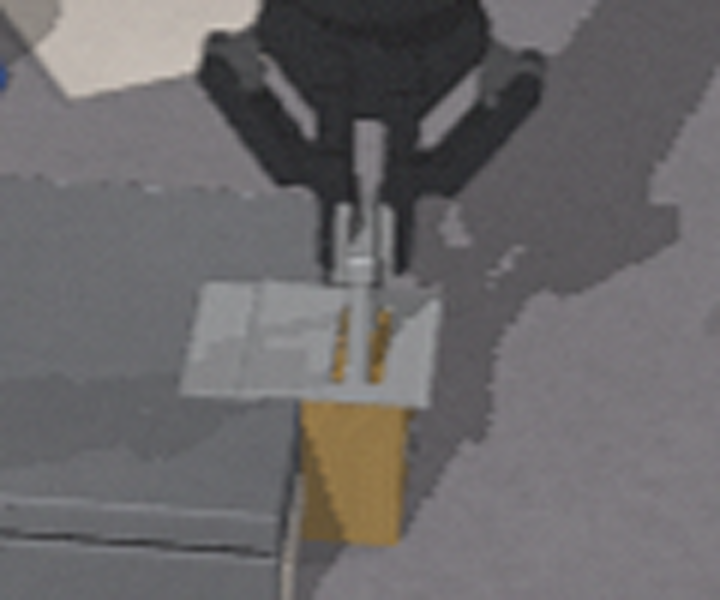

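Both legs are through the slot and about 21 mm deep, with the push at about 11 N. I'll continue in fine steps, feeling for the click.

Request:
arm_command([
  [0.0005, 0, 0],
  [0.001, 0, 0],
], twist=[0, 0], grip=[0, 0])

```text
clock: 16.95
eef_pos: [0.5205, -0.1189, 0.0985]
tool_rot: [[0.001, 0.984, 0.178], [-0.0, 0.178, -0.984], [-1.0, 0.001, 0.0]]
contact_force: [-0.1, -1.0, 5.0]
gripper_width: 0.089
```

Request:
arm_command([
  [0.0005, 0, 0],
  [0.001, 0, 0],
], twist=[0, 0], grip=[0, 0])

```text
clock: 17.2
eef_pos: [0.5205, -0.1189, 0.0974]
tool_rot: [[0.001, 0.984, 0.178], [-0.0, 0.178, -0.984], [-1.0, 0.001, 0.0]]
contact_force: [-0.6, -0.8, 4.8]
gripper_width: 0.091
```

Request:
arm_command([
  [0.0005, 0, 0],
  [0.001, 0, 0],
], twist=[0, 0], grip=[0, 0])

```text
clock: 17.45
eef_pos: [0.5205, -0.1189, 0.0963]
tool_rot: [[0.001, 0.984, 0.178], [-0.0, 0.178, -0.984], [-1.0, 0.001, 0.0]]
contact_force: [0.0, -1.3, 5.1]
gripper_width: 0.093
```

The force dropped from 11 to 5 N, which may be the click or just a friction bump. I'll go on until the stop is felt.

Request:
arm_command([
  [0.0005, 0, 0],
  [0.001, 0, 0],
], twist=[0, 0], grip=[0, 0])

```text
clock: 17.7
eef_pos: [0.5205, -0.1189, 0.0954]
tool_rot: [[0.001, 0.984, 0.178], [-0.0, 0.178, -0.984], [-1.0, 0.001, 0.0]]
contact_force: [-0.0, -0.4, 5.3]
gripper_width: 0.089
```

Request:
arm_command([
  [0.0005, 0, 0],
  [0.001, 0, 0],
], twist=[0, 0], grip=[0, 0])

```text
clock: 17.95
eef_pos: [0.5205, -0.1189, 0.0944]
tool_rot: [[0.001, 0.984, 0.178], [-0.0, 0.178, -0.984], [-1.0, 0.001, 0.0]]
contact_force: [0.5, 0.2, 5.4]
gripper_width: 0.086
```

Request:
arm_command([
  [0.0005, 0, 0],
  [0.001, 0, 0],
], twist=[0, 0], grip=[0, 0])

```text
clock: 18.2
eef_pos: [0.5204, -0.1192, 0.0932]
tool_rot: [[0.0, 0.984, 0.177], [-0.0, 0.177, -0.984], [-1.0, 0.0, 0.001]]
contact_force: [0.1, -1.8, 4.9]
gripper_width: 0.088
```

There was no stop 3 mm further on, so it was only a friction bump. I'll continue.

Request:
arm_command([
  [0.0007, 0, 0],
  [0.0015, 0, 0],
], twist=[0, 0], grip=[0, 0])

```text
clock: 18.45
eef_pos: [0.5203, -0.119, 0.0918]
tool_rot: [[0.0, 0.984, 0.178], [-0.0, 0.178, -0.984], [-1.0, 0.0, 0.0]]
contact_force: [0.4, -1.8, 3.1]
gripper_width: 0.094
```

Request:
arm_command([
  [0.0007, 0, 0],
  [0.0015, 0, 0],
], twist=[0, 0], grip=[0, 0])

```text
clock: 18.7
eef_pos: [0.5204, -0.119, 0.0904]
tool_rot: [[0.0, 0.984, 0.178], [-0.0, 0.178, -0.984], [-1.0, 0.0, 0.0]]
contact_force: [0.2, -2.2, 9.1]
gripper_width: 0.094
```

Request:
arm_command([
  [0.0005, 0, 0],
  [0.001, 0, 0],
], twist=[0, 0], grip=[0, 0])

```text
clock: 18.95
eef_pos: [0.5206, -0.119, 0.0902]
tool_rot: [[0.001, 0.984, 0.178], [-0.001, 0.178, -0.984], [-1.0, 0.001, 0.001]]
contact_force: [-0.5, -2.2, 14.2]
gripper_width: 0.091
```

The force is rising steeply, so this may be the real detent. Continuing carefully.

Request:
arm_command([
  [0.0003, 0, 0],
  [0.0006, 0, 0],
], twist=[0, 0], grip=[0, 0])

```text
clock: 19.2
eef_pos: [0.5207, -0.1189, 0.09]
tool_rot: [[0.002, 0.984, 0.178], [-0.001, 0.178, -0.984], [-1.0, 0.001, 0.001]]
contact_force: [-1.4, -2.3, 17.1]
gripper_width: 0.088
```

Request:
arm_command([
  [0.0003, 0, 0],
  [0.0006, 0, 0],
], twist=[0, 0], grip=[0, 0])

```text
clock: 19.45
eef_pos: [0.5209, -0.1189, 0.0898]
tool_rot: [[0.002, 0.984, 0.178], [-0.001, 0.178, -0.984], [-1.0, 0.002, 0.002]]
contact_force: [-1.9, -1.7, 20.8]
gripper_width: 0.093
```

Request:
arm_command([
  [0.0003, 0, 0],
  [0.0005, 0, 0],
  [0.0005, 0, 0],
], twist=[0, 0, 0], grip=[0, 0, 0])

```text
clock: 19.82
eef_pos: [0.521, -0.1189, 0.0897]
tool_rot: [[0.003, 0.984, 0.178], [-0.001, 0.178, -0.984], [-1.0, 0.002, 0.002]]
contact_force: [-3.1, -2.9, 23.5]
gripper_width: 0.094
```

At about 24–25 N it's a solid stop. I'll ease off and check whether the shackle holds against a small lift.

Request:
arm_command([
  [-0.001, 0, 0],
  [-0.002, 0, 0],
  [-0.003, 0, 0],
  [-0.004, 0, 0],
  [-0.004, 0, 0],
], twist=[0, 0, 0, 0, 0], grip=[0, 0, 0, 0, 0])

```text
clock: 20.45
eef_pos: [0.5203, -0.1189, 0.0916]
tool_rot: [[0.0, 0.984, 0.178], [-0.0, 0.178, -0.984], [-1.0, 0.0, 0.0]]
contact_force: [0.3, -2.7, 4.4]
gripper_width: 0.088
```

Request:
arm_command([
  [-0.001, 0, 0],
  [-0.002, 0, 0],
  [-0.002, 0, 0],
], twist=[0, 0, 0], grip=[0, 0, 0])

```text
clock: 20.82
eef_pos: [0.5201, -0.1189, 0.0935]
tool_rot: [[-0.0, 0.984, 0.178], [-0.0, 0.178, -0.984], [-1.0, -0.0, 0.0]]
contact_force: [1.9, -2.8, 2.5]
gripper_width: 0.088
```

Request:
arm_command([
  [-0.001, 0, 0],
  [-0.001, 0, 0],
], twist=[0, 0], grip=[0, 0])

```text
clock: 21.08
eef_pos: [0.5198, -0.119, 0.0939]
tool_rot: [[-0.001, 0.984, 0.177], [0.0, 0.177, -0.984], [-1.0, -0.001, -0.0]]
contact_force: [2.0, -3.6, -6.1]
gripper_width: 0.093
```

```bash
python3 snap.py w16; python3 - <<'E'
from h import *
p0=cv2.imread("pics/w16.png")
cv2.imwrite("pics/w16a.png",cv2.resize(p0[180:420,240:400],None,fx=2.5,fy=2.5,interpolation=cv2.INTER_CUBIC))
E
```

```text
21.075 pos [ 0.5198 -0.119   0.0939] yawY 10.22 down [-1.e-03  1.e-04 -1.e+00] F [ 2.03 -3.58 -6.1 ] T [-0.76 -0.59 -0.01] g 0.0928289153251822 q [ 0.39  0.81 -0.42  1.95  0.64  0.52 -0.3 ]
```

View pics/w16a.png

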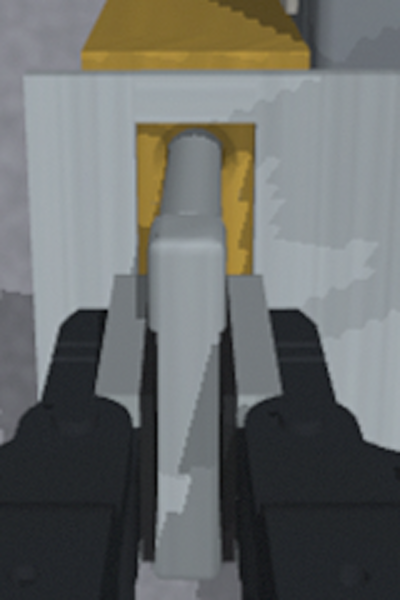

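The lift is now resisted (force turned to −6 N), so the pawl is holding. I'll relax the pull, open the jaws and withdraw upward.

Request:
arm_command([
  [0.001, 0, 0],
  [0.001, 0, 0],
  [0.001, 0, 0],
  [0.001, 0, 0],
  [0.001, 0, 0],
  [0.001, 0, 0],
  [0.001, 0, 0],
], twist=[0, 0, 0, 0, 0, 0, 0], grip=[0, 0.02, 0.04, 0.05, 0.05, 0.05, 0.05])

```text
clock: 22.0
eef_pos: [0.5202, -0.1188, 0.0936]
tool_rot: [[-0.0, 0.984, 0.178], [-0.0, 0.178, -0.984], [-1.0, -0.0, 0.0]]
contact_force: [-0.7, 0.7, 0.1]
gripper_width: 0.586
```

```bash
python3 snap.py w17; python3 - <<'E'
from h import *
p0=cv2.imread("pics/w17.png")
cv2.imwrite("pics/w17a.png",cv2.resize(p0[180:440,200:440],None,fx=2.3,fy=2.3,interpolation=cv2.INTER_CUBIC))
E
```

```text
22.0 pos [ 0.5202 -0.1188  0.0936] yawY 10.24 down [-0. -0. -1.] F [-0.73  0.69  0.13] T [ 0.01 -0.01 -0.02] g 0.5858511662972651 q [ 0.39  0.81 -0.42  1.95  0.64  0.52 -0.31]
```

View pics/w17a.png

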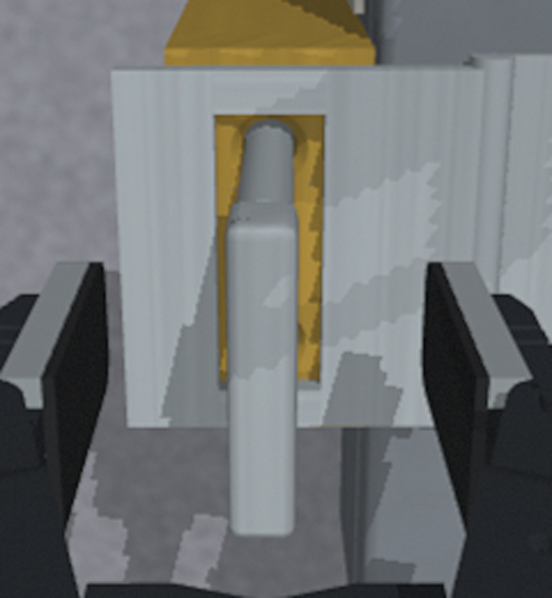

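The jaws are open and the shackle stays down by itself. Withdrawing upward.

Request:
arm_command([
  [-0.02, 0, 0],
  [-0.05, 0, 0],
  [-0.09, 0, 0],
  [-0.13, 0, 0],
  [-0.15, 0, 0.01],
  [-0.15, 0, 0.01],
  [-0.15, 0, 0.01],
], twist=[0, 0, 0, 0, 0, 0, 0], grip=[0.05, 0.05, 0.05, 0.05, 0.05, 0.05, 0.05])

```text
clock: 22.92
eef_pos: [0.5211, -0.1285, 0.2427]
tool_rot: [[-0.002, 0.984, 0.178], [0.0, 0.178, -0.984], [-1.0, -0.002, -0.001]]
contact_force: [-0.3, 0.0, -0.7]
gripper_width: 0.582
```

```bash
python3 snap.py w18; python3 - <<'E'
from h import *
c=np.load("w18.npz");d=c["d"]
p0=cv2.imread("pics/w18.png"); cv2.imwrite("pics/w18a.png",cv2.resize(p0[100:400,170:470],None,fx=2,fy=2))
p0,d2=imaging.snapshot("side"); cv2.imwrite("pics/s18.png",cv2.resize(p0[150:250,300:420],None,fx=6,fy=6,interpolation=cv2.INTER_CUBIC))
cv2.imwrite("pics/s18f.png",p0)
print("pred bar-top px",proj(c,[.522,-.1212,.105]))
u,v=proj(c,[.522,-.1212,.105]).round().astype(int)
for vv in range(v-16,v+17,8):
  D=d[vv,u]; print(u,vv,(c["R"].T@(D*np.linalg.solve(c["camera_matrix"],[u,vv,1])-c["t"])).round(4))
E
```

```text
22.925 pos [ 0.5211 -0.1285  0.2427] yawY 10.24 down [-1.7e-03  2.0e-04 -1.0e+00] F [-0.34  0.03 -0.65] T [-0.01 -0.03 -0.  ] g 0.5821467818318041 q [ 0.52  0.61 -0.6   1.8   0.44  0.87 -0.11]
pred bar-top px [317.93498036 210.04442132]
318 194 [ 0.5196 -0.1084  0.1155]
318 202 [ 0.5205 -0.1131  0.1181]
318 210 [ 0.5215 -0.1187  0.1159]
318 218 [ 0.5225 -0.124   0.1161]
318 226 [ 0.5235 -0.1293  0.1161]
```

View pics/w18a.png

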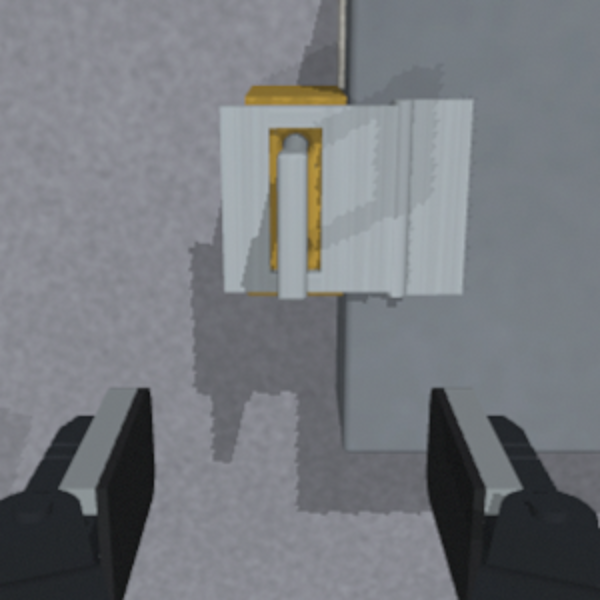

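View pics/s18.png

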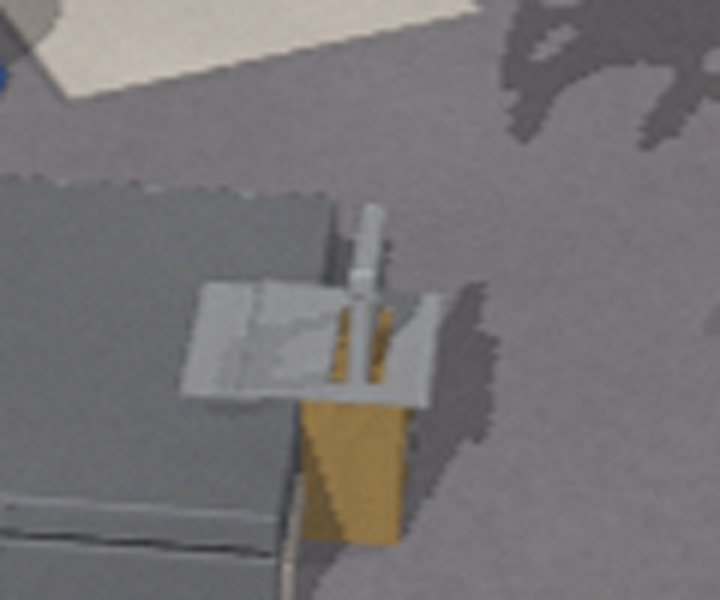

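View pics/s18f.png

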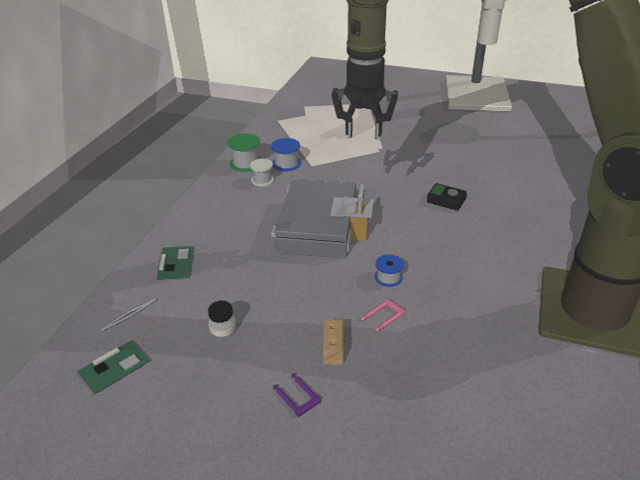

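Everything is in place: bar top at about 0.116 m, where an unlatched shackle would stand at about 0.130 m. The hasp is flat and the bystanders are where they were. Handing in.

```bash
python3 -c "
from rig import manip
print(manip.close_job()); print(manip.get_state()['clock'])"
```

```text
the job is handed in; nothing more can be done
None
the job is handed in; nothing more can be done
```

The box is locked and handed in at about 23 s on the robot's clock. I folded the hasp flat, took the bare steel shackle from its stand and pushed it through the slot until it latched. No verdict was reported.

**Last checks that passed:**
- **Hasp:** it looks flat in the wrist and side pictures. It met the lock at the closed height, 0.0685 m, under 4.6 N.
- **Latch:** the push built to 23.5 N on the wrist (about 25 N corrected for its −2 N offset) at a solid stop. About 4 mm above that, a small pull was held with 6 N. With the jaws open and the arm withdrawn, the shackle stayed down by itself.
- **Depth:** the bar top measured about 0.116 m, where an unlatched shackle would stand near 0.130 m. That puts the legs about 28–30 mm deep, against the 21 mm needed.
- **Bystanders:** the spool, jar and meter show no visible movement in the last side picture.

**Where readings disagreed:**
- **Click:** I never felt it directly. The only clear force drop, from 11 N to 5 N, came about 10 mm above the stop and was only a bump. The real click must have fallen between readings, so the evidence for it is the stop and the held pull.
- **Leg tilt:** the shackle sat about 1° off vertical in the jaws. It still went in without jamming.

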